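# Gauge two bored hubs and reject the undersized one

### The job

Sort the two steel hubs with the go plug gauge from the blue stand: one hub lets the gauge in, the other is bored too small for it. Leave the gauge standing fully home, shoulder down, in the hub that it passes, with that hub upright on the table; then stand the hub that fails upright in the red reject tray and let go.

Things in the scene. Friction and masses are not known exactly. Their poses are not given: they have to be found in the camera images.
- gauge_mid (a point): Go plug gauge, 102 mm long, 0.15 kg, upright; the point is the middle of its handle (60 mm long, 22 mm across, aluminium, dark rings, green band on top), z along the gauge, up. Grip the handle from above. A steel shoulder 34 mm across lies 30 to 36 mm below the point. It starts in a fixed blue block 60x60x40 mm, shoulder on the block, pin in its 25 mm hole: lift it 40 mm to clear.
- gauge_tip (a point): The lower end of the gauge's steel pin, on its axis, 72 mm below the handle's middle. The pin is 20 mm in diameter and 36 mm long below the shoulder; its last 10 mm taper to 10 mm at the tip.
- hub_open_mid (a point): Bright steel hub, a round sleeve 50 mm across and 50 mm high, loose on the table, about 0.35 kg, with an upright through bore of 25 mm: it passes the gauge. The point is its centre, half-way up, z along the bore, up. With the gauge home its shoulder rests on the hub's upper face, the handle's middle 61 mm above this point.
- hub_tight_mid (a point): Bright steel hub, the same outside (50 mm across, 50 mm high, about 0.35 kg) and loose too, but its through bore is only 14 mm: just the first 4 mm of the gauge's taper enter. The point is its centre, half-way up, z along the bore, up. The two hubs swap places from start to start.
- tray: Red reject tray, fixed to the table, 168x168 mm outside, 160x160 mm inside, rim 18 mm high, floor 4 mm above the table. Origin at the centre of its underside; x and y along its sides, z up.
There are look-alikes about, which are no part of the job. What is shaped like the part that bears gauge_mid but pink or purple is not meant. What is shaped like the part that bears hub_tight_mid but turquoise is not meant.

How it is judged:
On the way, in this order (a step that is already met when the one before it is completed fails the run):
1. the gauge stands fully home in the hub that it passes (horizontal distance between gauge_tip and hub_open_mid below 0.008 m and z of gauge_mid in the frame of hub_open_mid between 0.055 and 0.066 m and angle between each of gauge_mid, hub_open_mid's own z axis and vertical below 0.17 rad and height (world z) of hub_open_mid below 0.03 m), for 0.2 s.
2. the hub that fails stands upright in the red tray (x of hub_tight_mid in the frame of tray between -0.06 and 0.06 m and y of hub_tight_mid in the frame of tray between -0.06 and 0.06 m and height (world z) of hub_tight_mid below 0.036 m and angle between hub_tight_mid's own z axis and vertical below 0.17 rad), for 0.2 s.
At the end, for the whole second after the job is handed in: The gauge is in the 25 mm bore, upright, its shoulder within 5 mm of the upper face, that hub upright on the table; the hub with the 14 mm bore stands on the tray floor, centre within 60 mm of the tray's along each side; upright means within about 10 degrees; all released and at rest (all of step 1 and all of step 2 and linear speed of each of gauge, hub_open, hub_tight below 0.02 m/s); the robot touches nothing.
It also fails if it takes over 58 s, if anything falls off the work surface, if the arm or the gripper's body presses on something with over 40 N, if the wrist force passes 120 N, or if a joint passes its speed limit or range.

### The arm

A 6-joint arm with a two-finger parallel gripper is mounted at the origin on a cart in front of the work surface, level with it; the furniture and walls round the work are solid. World frame = base frame: x ahead of the robot, y to its left, z up, the work surface at z = 0. Lengths are in m, angles in rad, forces in N, time in s.
With the tool pointing down it reaches from about 0.375 to 0.9 m from the base axis. Payload 3.1 kg.
Tool frame: the origin (TCP) lies on the centre line of the jaws, within the pads' length; the fingertips stand 14 mm ahead of it and the grasp point (between the pads) lies 5 mm behind it; y points along the fingers, z is the direction in which the jaws open and shut, and the axes are right-handed (so a half turn about y gives the same grasp; the last joint's range is limited). The gripper opens to 87 mm and grips with 3 to 60 N. Pads are 19 mm wide; open, the fingers measure 117 mm over their backs; the gripper's body (75 mm by 190 mm) begins 51 mm behind the grasp point.
Start: joints at [-1.304, 0.527, 1.433, -0, 1.181, -0.178], TCP at [0.27, -0.564, 0.202] pointing down, gripper open.
Joint ranges: [-3.08, 3.08], [-0.75, 2.2], [0.22, 2.44], [-1.43, 4.57], [0, 2.65], [-2.85, 2.85]. Speed limits (rad/s): [2.79, 2.79, 3.14, 3.14, 3.14, 3.14].

### API

Orientations are given as a unit quaternion [x, y, z, w].
In Python, from rig import robot, vision gives the robot as it stands.
- The arm moves only by the shell command python3 -m crank 'ROWS' [FORCE]. ROWS is JSON, a list of rows, each a list of 7 numbers: the shift along the tool's x, y, z as a fraction of full scale, then the turn, a rotation vector about the tool's x, y, z as a fraction of full scale, then the gripper command: -1 is shut, 1 is fully open, values between are in proportion. In form: [[x, y, z, wx, wy, wz, grip], ...]. A call has 1 to 10 rows; each row is the pose to reach, as a shift and turn from the pose commanded when the call began, along the tool's axes at that moment, turning the shorter way round; what a row does not reach only later rows make up. Full scale, the value 1, is 50 cm for a shift and pi rad for a turn. A row lasts 1/8 s, in which the tool goes at most 62.5 mm and 10.7 degrees, less where a joint would pass 70% of its speed; a pose out of reach is approached as far as the arm can. A call with a number of a shift or a turn outside -1 to 1 is refused whole. A call with a gripper value outside its range is refused whole. The fingers move at their own pace and stop on an object; FORCE is the grip in N (left out, the last holds). Time passes only in rows, so rows that repeat a pose let the fingers close. It gives the time, the measured TCP pose, the force and the opening at its end, in the units of the state.
- robot.get_obs(): the state, without advancing time (a new reading comes with each control period).
- vision.camera(name): name is "side" or "top"; returns the picture (400x640x3 uint8, blue, green, red); there is no depth.
- vision.camera_info(name): a dict with "vfov" (degrees; the focal length in pixels is half the picture's height over the tangent of half this angle, whatever the lens; pixels are square), "cx", "cy" (the principal point, pixels), "world_from_camera" (4x4, takes a point from camera to world coordinates). Camera axes: x right, y up, looking along -z (the intrinsics and any distortion apply to the point x, -y, -z); pixel columns grow to the right and rows downward; lengths in m; the calibration is good to about 2 mm. A picture is of the moment at which its call begins. camera_info takes no time and is no camera call.
- robot.hand_in(): hands the job in, once; it reports no verdict.
The state is a dict: "time": time; "q": joint angles; "joint_velocities": joint speeds; "joint_torque": joint torques, N m; "position": TCP position; "tool_rot": TCP orientation; "ft_force": force on the tool from outside, world axes, zero at the start; "moment": the same for the moment, N m; "grip_width": finger opening in m.
Only numpy, scipy, OpenCV 4.12 (cv2) and the standard library are available. Lean on these libraries where they do the work, as an engineer would, in place of code of your own. Each camera call takes 0.05 s, during which the arm holds its last target.

## Working session

There is one attempt and no reset: what is moved stays moved. The work goes in short steps, Python scripts to look and compute and a shell command to move; the robot and the scene stay as the last step left them, time stands still between calls to the robot, and variables do not carry over. Pictures are saved under pics/ and viewed, and the job is handed in when it is done.

```bash
mkdir -p pics; ls; python3 - <<'E'
from rig import robot, vision
import cv2
print(robot.get_obs())
for n in ("side","top"):
    print(n, vision.camera_info(n))
    cv2.imwrite(f"pics/{n}0.png", vision.camera(n))
E
```

```text
pics
{'time': 0.0, 'q': array([-1.30348655e+00,  5.28443639e-01,  1.43388206e+00,  1.68182473e-05,
        1.18139289e+00, -1.78510268e-01]), 'joint_velocities': array([-0.00036003,  0.00089353,  0.00095621,  0.00175851, -0.00060582,
        0.00093799]), 'joint_torque': array([ 5.84028803e-04, -4.40039957e+01, -1.76591957e+01,  6.32832572e-02,
        5.82221069e-02, -1.64950793e-04]), 'position': array([ 0.26931922, -0.56315041,  0.20059196]), 'tool_rot': array([-0.15634466,  0.69036298, -0.68886071,  0.15628893]), 'ft_force': array([-0.07501907,  0.73203429,  0.35938351]), 'moment': array([-0.02268602, -0.00746755, -0.0201556 ]), 'grip_width': 0.08721706023848136}
side {'vfov': 49.043423346908185, 'cx': 318.4682955308725, 'cy': 199.00097200126655, 'world_from_camera': array([[-0.97848939,  0.05685294, -0.19830849,  0.29725742],
       [-0.20560609, -0.34737207,  0.91490916,  1.16147407],
       [-0.01687155,  0.93600234,  0.3515892 ,  0.51238265],
       [ 0.        ,  0.        ,  0.        ,  1.        ]])}
top {'vfov': 52.65742832636718, 'cx': 320.22313598497203, 'cy': 203.81856322979067, 'world_from_camera': array([[ 0.0039839 ,  0.97821258, -0.20756752,  0.36890121],
       [-0.99997885,  0.0049641 ,  0.00420163,  0.02734803],
       [ 0.00514048,  0.20754639,  0.97821167,  0.92949535],
       [ 0.        ,  0.        ,  0.        ,  1.        ]])}
```

View pics/side0.png

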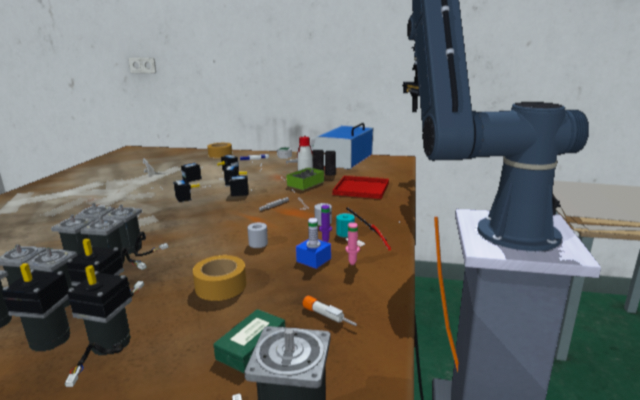

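View pics/top0.png

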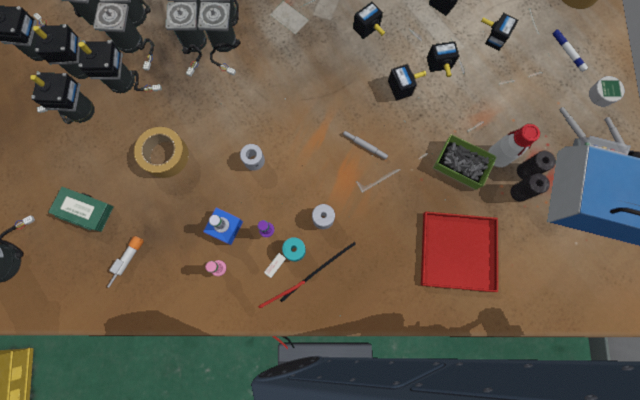

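```bash
python3 - <<'E'
import cv2
a=cv2.imread("pics/top0.png")[130:300,180:360]; b=cv2.imread("pics/side0.png")[190:290,230:400]
a=cv2.resize(a,None,fx=3.3,fy=3.3,interpolation=cv2.INTER_CUBIC); b=cv2.resize(b,None,fx=4,fy=4,interpolation=cv2.INTER_CUBIC)
cv2.imwrite("pics/c1.png",a); cv2.imwrite("pics/c2.png",b)
E
```

```text
(no output)
```

View pics/c1.png

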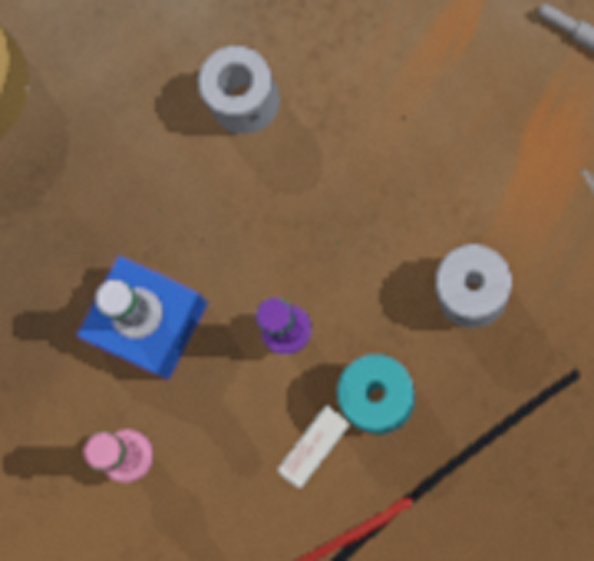

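View pics/c2.png

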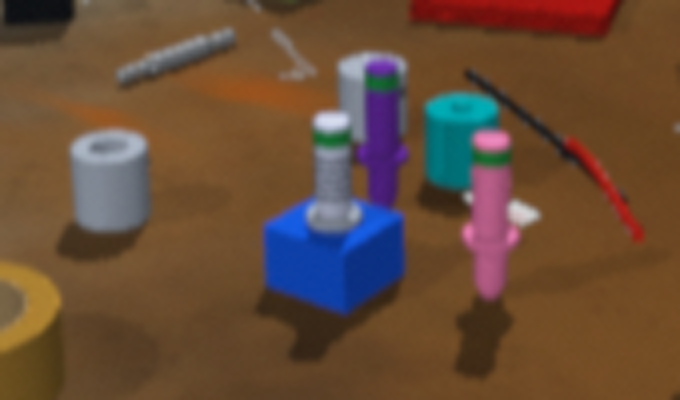

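Gauge candidates are the grey one in the blue block at top (218,224), purple (265,229) and pink (216,268). I choose the grey one. Hub candidates are the wide bore at (251,155), the small bore at (323,215) and turquoise (293,249). The grey ones are open and tight respectively.

```bash
cat > h.py <<'E'
from rig import robot, vision
import numpy as np, cv2
from scipy.spatial.transform import Rotation as R
def ray(n,px):
    i=vision.camera_info(n); f=200/np.tan(np.radians(i["vfov"]/2)); M=i["world_from_camera"]
    d=M[:3,:3]@np.array([(px[0]-i["cx"])/f,-(px[1]-i["cy"])/f,-1]); return M[:3,3],d
def plane(n,px,z):
    o,d=ray(n,px); return (o+d*(z-o[2])/d[2])
def proj(n,p):
    i=vision.camera_info(n); f=200/np.tan(np.radians(i["vfov"]/2)); M=i["world_from_camera"]
    c=M[:3,:3].T@(np.array(p)-M[:3,3]); return np.array([i["cx"]-f*c[0]/c[2], i["cy"]+f*c[1]/c[2]])
def tri(a,b):
    (o1,d1),(o2,d2)=ray("top",a),ray("side",b)
    A=np.stack([d1,-d2],1); s=np.linalg.lstsq(A,o2-o1,rcond=None)[0]
    p,q=o1+s[0]*d1,o2+s[1]*d2; return (p+q)/2,np.linalg.norm(p-q)
E
python3 - <<'E'
from h import *
np.set_printoptions(precision=4,suppress=True)
for n,a,b,z in [("open",(251.5,154.2),(257.5,226.2),.05),("tight",(323.6,215.2),(323,206),.05),("gauge",(214.5,220.6),(313,219.7),.106)]:
    print(n,plane("top",a,z),plane("side",b,z),tri(a,b))
print("shoulder",plane("top",(220.9,224.8),.046))
for c in [(424,213),(497,215),(496,291),(421,289)]: print(plane("top",c,.018))
o=robot.get_obs(); print(R.from_quat(o["tool_rot"]).as_matrix())
E
```

```text
open [0.6705 0.1809 0.05  ] [0.6728 0.1798 0.05  ] (array([0.6714, 0.181 , 0.0503]), np.float64(0.0019764987732780554))
tight [0.5298 0.016  0.05  ] [0.5334 0.0122 0.05  ] (array([0.5311, 0.0162, 0.0514]), np.float64(0.002996357611942515))
gauge [0.5072 0.2417 0.106 ] [0.5108 0.241  0.106 ] (array([0.5088, 0.2419, 0.1062]), np.float64(0.0034135116496387106))
shoulder [0.5079 0.2426 0.046 ]
[ 0.542  -0.2151  0.018 ]
[ 0.5381 -0.3828  0.018 ]
[ 0.3674 -0.3657  0.018 ]
[ 0.371 -0.2    0.018]
[[-0.9023 -0.0005  0.4312]
 [-0.4312  0.0018 -0.9023]
 [-0.0003 -1.     -0.0019]]
```

```bash
cat >> h.py <<'E'
def row(p,az,o=None):
    "row numbers for TCP at p, pointing down, jaw axis azimuth az deg (mod 180 nearest)"
    o=o or robot.get_obs(); R0=R.from_quat(o["tool_rot"])
    best=None
    for a in (az,az+180):
        z=np.array([np.cos(np.radians(a)),np.sin(np.radians(a)),0]); y=np.array([0,0,-1.]); x=np.cross(y,z)
        rv=(R0.inv()*R.from_matrix(np.stack([x,y,z],1))).as_rotvec()
        if best is None or np.linalg.norm(rv)<np.linalg.norm(best): best=rv
    return np.round(np.r_[R0.inv().apply(np.array(p)-o["position"])/.5,best/np.pi],4)
E
python3 - <<'E'
from h import *
print(row((.46,-.15,.25),-10))
print("purple",plane("top",(265,229),.04),"pink",plane("top",(219,268),.04),"turq",plane("top",(293.5,248.5),.05))
E
```

```text
[-7.005e-01 -9.730e-02 -5.814e-01  5.000e-04 -3.025e-01 -4.000e-04]
purple [0.49990243 0.1458373  0.04      ] pink [0.41390694 0.24299559 0.04      ] turq [0.45598053 0.08124067 0.05      ]
```

```bash
python3 -m crank '[[-0.7,-0.1,-0.58,0,-0.3,0,0.1],[-0.7,-0.1,-0.58,0,-0.3,0,0.1],[-0.7,-0.1,-0.58,0,-0.3,0,0.1],[-0.7,-0.1,-0.58,0,-0.3,0,0.1],[-0.7,-0.1,-0.58,0,-0.3,0,0.1],[-0.7,-0.1,-0.58,0,-0.3,0,0.1],[-0.7,-0.1,-0.58,0,-0.3,0,0.1],[-0.7,-0.1,-0.58,0,-0.3,0,0.1],[-0.7,-0.1,-0.58,0,-0.3,0,0.1]]'; python3 -c "
from h import *
print(row((.508,.242,.20),45))"
```

```text
time: 1.23
position: [0.4604, -0.1499, 0.2515]
tool_rot: [-0.453, 0.543, -0.543, 0.453]
ft_force: [0.2, 0.2, 0.0]
grip_width: 0.0481
[-7.882e-01  1.029e-01 -4.600e-02  1.000e-04 -3.070e-01 -0.000e+00]
```

```bash
python3 -m crank '[[-0.788,0.1,-0.046,0,-0.307,0,0.1],[-0.788,0.1,-0.046,0,-0.307,0,0.1],[-0.788,0.1,-0.046,0,-0.307,0,0.1],[-0.788,0.1,-0.046,0,-0.307,0,0.1],[-0.788,0.1,-0.046,0,-0.307,0,0.1],[-0.788,0.1,-0.046,0,-0.307,0,0.1],[-0.788,0.1,-0.046,0,-0.307,0,0.1],[-0.788,0.1,-0.046,0,-0.307,0,0.1],[-0.788,0.1,-0.046,0,-0.307,0,0.1]]'; python3 - <<'E'
from h import *
print(row((.508,.242,.13),45))
t=vision.camera("top"); s=vision.camera("side")
o=robot.get_obs(); p=o["position"]; print(p, proj("top",p),proj("side",p))
a=cv2.resize(t[120:300,150:370],None,fx=2.7,fy=2.7,interpolation=cv2.INTER_CUBIC); b=cv2.resize(s[120:300,220:420],None,fx=3,fy=3,interpolation=cv2.INTER_CUBIC)
cv2.imwrite("pics/d1.png",a);cv2.imwrite("pics/d2.png",b)
E
```

```text
time: 2.35
position: [0.5093, 0.2386, 0.2012]
tool_rot: [0.653, -0.272, 0.272, -0.652]
ft_force: [0.1, 0.0, -0.5]
grip_width: 0.0478
[-0.0066  0.1424  0.0032  0.0004 -0.0016  0.    ]
[0.50939411 0.23852756 0.20157415] [203.20262236 210.69553389] [312.93552913 180.6194305 ]
```

View pics/d2.png

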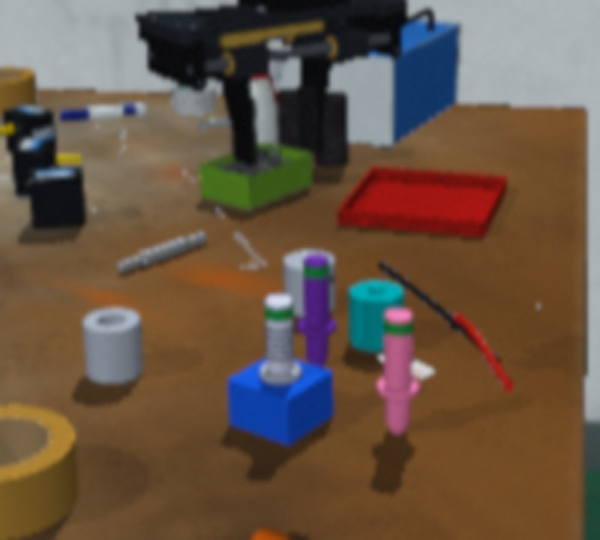

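View pics/d1.png

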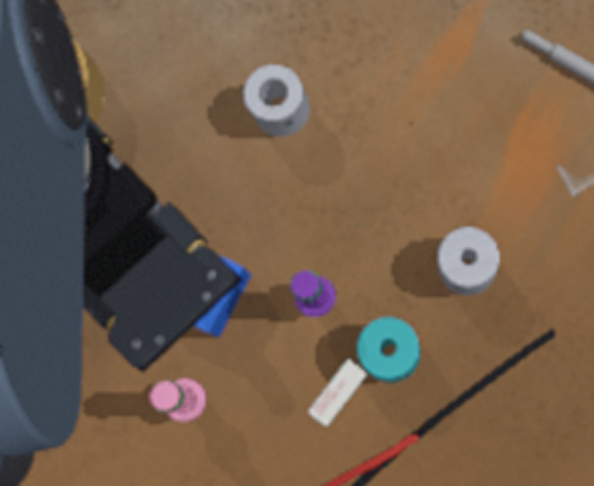

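```bash
python3 -m crank '[[-0.0066,0.14,0.0032,0,-0.0016,0,0.1],[-0.0066,0.14,0.0032,0,-0.0016,0,0.1],[-0.0066,0.14,0.0032,0,-0.0016,0,0.1]]'; python3 - <<'E'
from h import *
t=vision.camera("side"); print(row((.5083,.242,.074),45))
b=cv2.resize(t[170:290,240:400],None,fx=4.5,fy=4.5,interpolation=cv2.INTER_CUBIC)
cv2.imwrite("pics/e.png",b)
E
```

```text
time: 2.82
position: [0.5082, 0.2431, 0.1319]
tool_rot: [0.654, -0.271, 0.27, -0.653]
ft_force: [0.7, -0.3, -0.1]
grip_width: 0.0482
[ 0.0008  0.1177 -0.0035 -0.0006  0.0002  0.0004]
```

View pics/e.png

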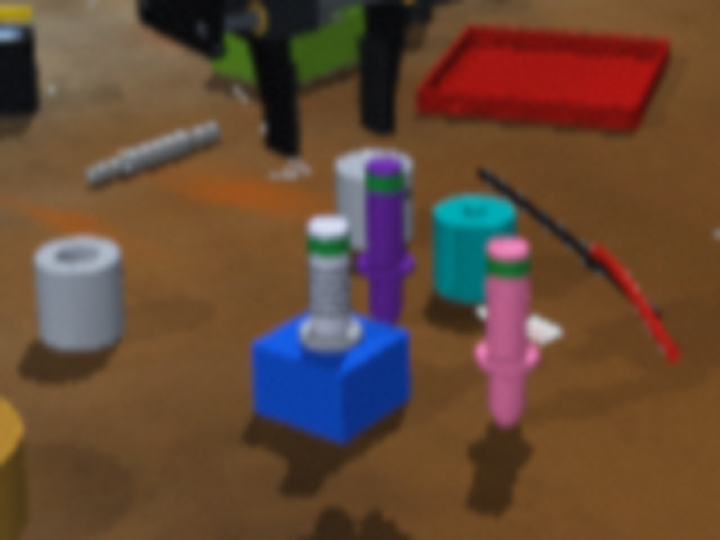

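```bash
python3 - <<'E'
from h import *
o=robot.get_obs(); p=o["position"]; print(p,o["grip_width"])
for dz in (0,-.014): print(proj("side",p+[0,0,dz]))
print(proj("side",(.5083,.242,.106)),proj("side",(.5083,.242,.046)))
cv2.imwrite("pics/f.png",cv2.resize(vision.camera("side")[170:290,240:400],None,fx=4.5,fy=4.5,interpolation=cv2.INTER_CUBIC))
E
```

```text
[0.50914356 0.24348481 0.13287734] 0.04783088782232449
[313.20838185 209.48844003]
[313.33525893 215.06889106]
[313.93988388 219.93004095] [314.45498006 243.02342361]
```

View pics/f.png

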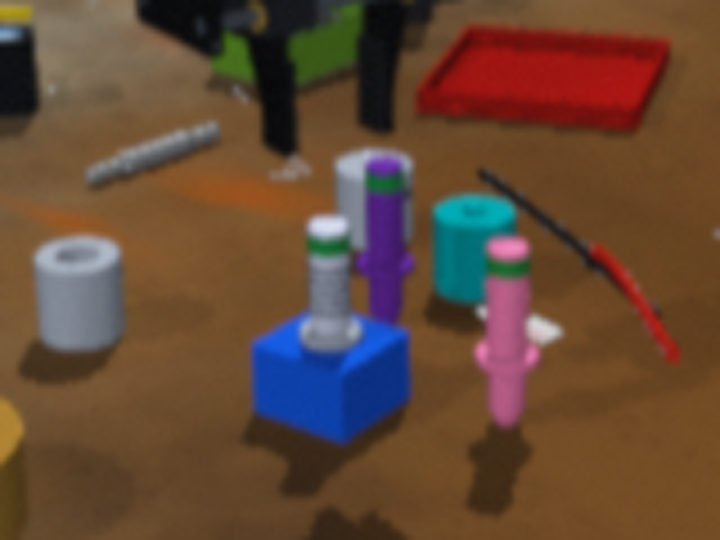

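```bash
python3 - <<'E'
from h import *
o=robot.get_obs(); p=o["position"]
for dz in (.056,0,-.014): print(proj("top",p+[0,0,dz]))
im=vision.camera("top"); cv2.imwrite("pics/g.png",cv2.resize(im[130:330,90:330],None,fx=3,fy=3,interpolation=cv2.INTER_CUBIC))
E
```

```text
[202.21227683 211.8622201 ]
[210.0784608  217.13678402]
[211.8809344  218.34540847]
```

View pics/g.png

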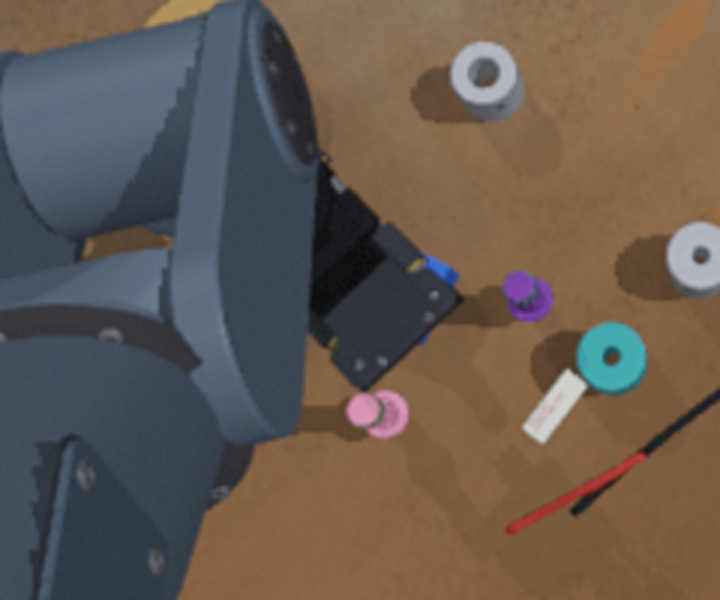

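```bash
python3 - <<'E'
from h import *
o=robot.get_obs(); p=o["position"]; M=R.from_quat(o["tool_rot"]).as_matrix()
im=vision.camera("side")
s=5;x0,y0=230,130
b=cv2.resize(im[y0:y0+110,x0:x0+140],None,fx=s,fy=s,interpolation=cv2.INTER_CUBIC)
for k in (-1,1):
  for dy,c in ((.014,(0,255,0)),(0,(255,255,0)),(-.056,(0,0,255))):
    for w in (.024,.0387):
      q=proj("side",p+M[:,2]*k*w+M[:,1]*dy); print(k,dy,w,q)
      cv2.circle(b,(int((q[0]-x0)*s),int((q[1]-y0)*s)),4,c,-1)
cv2.imwrite("pics/h.png",b)
E
```

```text
-1 0.014 0.024 [321.67489447 212.59641655]
-1 0.014 0.0387 [326.83963769 211.24245622]
-1 0 0.024 [321.61318655 207.06689915]
-1 0 0.0387 [326.80294335 205.74648098]
-1 -0.056 0.024 [321.36032598 184.40859373]
-1 -0.056 0.0387 [326.65260735 183.22957919]
1 0.014 0.024 [304.27637242 217.15751623]
1 0.014 0.0387 [298.77807942 218.59891811]
1 0 0.024 [304.12776711 211.51567517]
1 0 0.0387 [298.60116791 212.9217954 ]
1 -0.056 0.024 [303.51846628 188.38340355]
1 -0.056 0.0387 [297.87567217 189.64050532]
```

View pics/h.png

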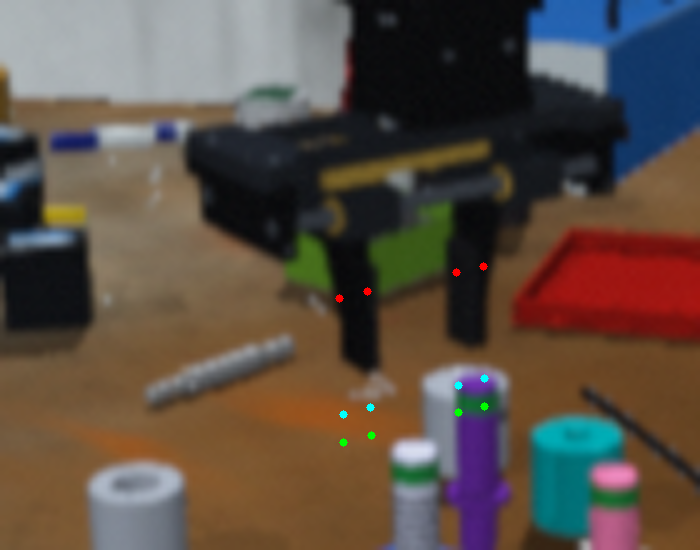

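```bash
python3 - <<'E'
from h import *
print(proj("side",(.2693,-.5632,.2006)),proj("side",(.2693,-.5632,.1866)),proj("side",(.2693,-.5632,.2566)))
a=cv2.imread("pics/side0.png");cv2.imwrite("pics/i.png",cv2.resize(a[40:140,360:500],None,fx=5,fy=5,interpolation=cv2.INTER_CUBIC))
o=robot.get_obs();print(o["q"],o["position"])
E
```

```text
[419.39886571 119.32284695] [419.16574826 122.96099773] [420.34514114 104.55478556]
[ 2.48852912e-01  5.34771421e-01  1.65476669e+00  3.17194768e-06
  9.48150350e-01 -5.37869490e-01] [0.5094489 0.2439902 0.1335099]
```

View pics/i.png

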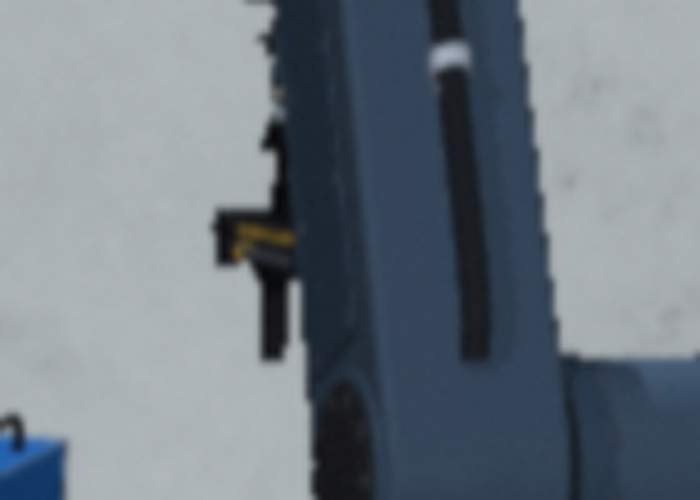

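```bash
python3 -m crank '[[0.0008,0.03,-0.0035,0,0,0,0.1],[0.0008,0.06,-0.0035,0,0,0,0.1],[0.0008,0.06,-0.0035,0,0,0,0.1]]'; python3 - <<'E'
from h import *
o=robot.get_obs(); p=o["position"]; M=R.from_quat(o["tool_rot"]).as_matrix()
im=vision.camera("side")
s=5;x0,y0=250,160
b=cv2.resize(im[y0:y0+110,x0:x0+140],None,fx=s,fy=s,interpolation=cv2.INTER_CUBIC)
for k in (-1,1):
    q=proj("side",p+M[:,2]*k*.03+M[:,1]*.014)
    cv2.circle(b,(int((q[0]-x0)*s),int((q[1]-y0)*s)),4,(0,255,0),-1)
cv2.imwrite("pics/j.png",b)
E
```

```text
time: 3.4
position: [0.5054, 0.2419, 0.0997]
tool_rot: [0.654, -0.271, 0.269, -0.653]
ft_force: [0.4, -0.2, 0.5]
grip_width: 0.0478
```

View pics/j.png

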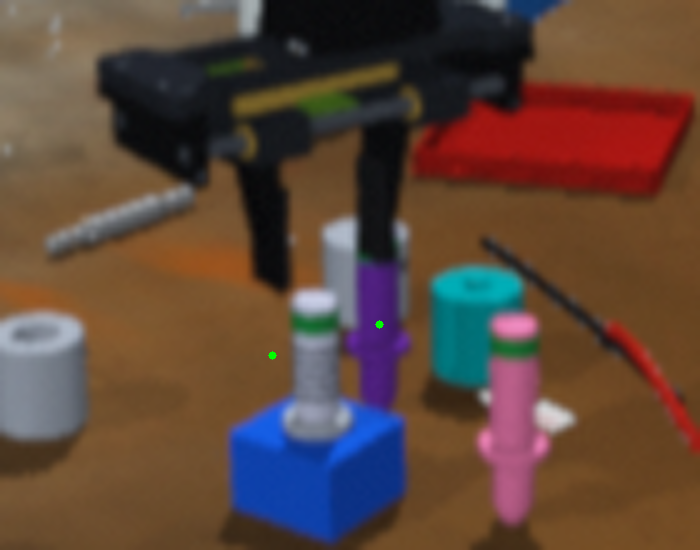

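```bash
python3 -c "
from h import *
print(robot.get_obs()['position'],row((.509,.242,.07),45))"
```

```text
[0.50617275 0.24205259 0.10036378] [ 0.0042  0.0607  0.0041  0.0007  0.0005 -0.0004]
```

```bash
python3 -m crank '[[0.0042,0.02,0.0041,0,0,0,0.1],[0.0042,0.04,0.0041,0,0,0,0.1],[0.0042,0.06,0.0041,0,0,0,0.1],[0.0042,0.06,0.0041,0,0,0,0.1]]'; python3 - <<'E'
from h import *
im=vision.camera("side")
s=5;x0,y0=250,160
cv2.imwrite("pics/k.png",cv2.resize(im[y0:y0+110,x0:x0+140],None,fx=s,fy=s,interpolation=cv2.INTER_CUBIC))
E
```

```text
time: 3.95
position: [0.509, 0.242, 0.0704]
tool_rot: [0.654, -0.271, 0.269, -0.653]
ft_force: [-0.3, 0.0, 0.2]
grip_width: 0.048
```

View pics/k.png

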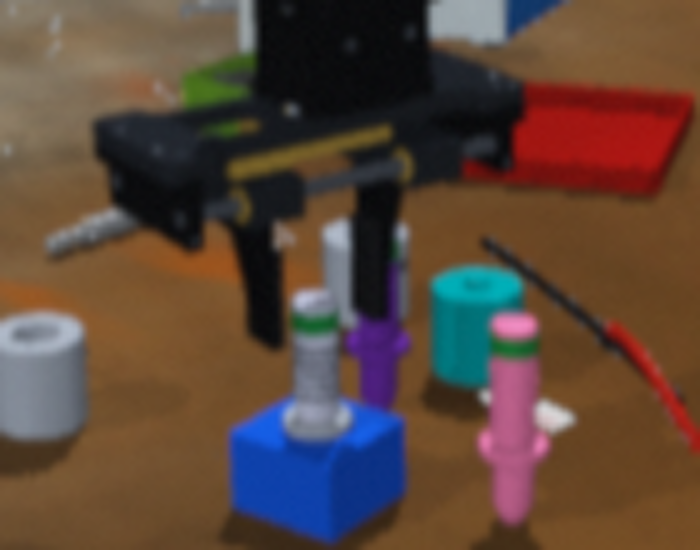

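```bash
python3 -m crank '[[0,0.012,0,0,0,0,0.1],[0,0.024,0,0,0,0,0.1],[0,0.024,0,0,0,0,-0.3],[0,0.024,0,0,0,0,-0.6],[0,0.024,0,0,0,0,-0.6],[0,0.024,0,0,0,0,-0.6],[0,0.024,0,0,0,0,-0.6]]' 6; python3 - <<'E'
from h import *
im=vision.camera("side")
s=5;x0,y0=250,160
cv2.imwrite("pics/l.png",cv2.resize(im[y0:y0+110,x0:x0+140],None,fx=s,fy=s,interpolation=cv2.INTER_CUBIC))
E
```

```text
time: 4.88
position: [0.5102, 0.2423, 0.0598]
tool_rot: [-0.653, 0.27, -0.27, 0.654]
ft_force: [-0.0, 0.2, 0.9]
grip_width: 0.0219
```

View pics/l.png

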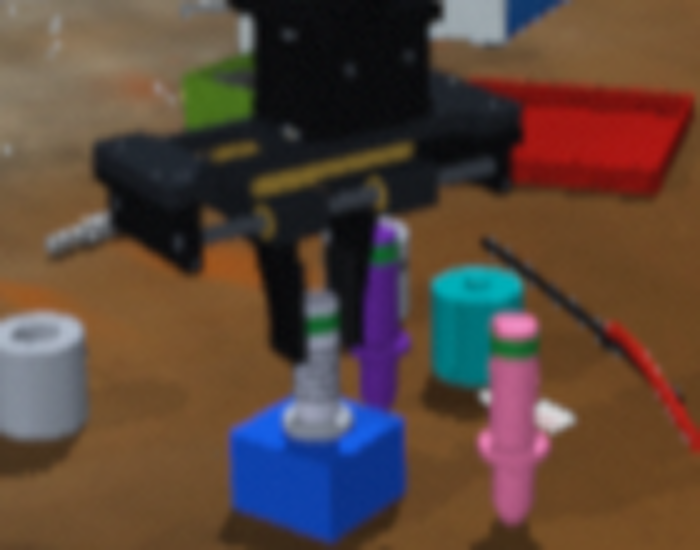

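```bash
python3 -m crank '[[0,0,0,0,0,0,0],[0,0,0,0,0,0,0],[0,0.015,0,0,0,0,0],[0,0.03,0,0,0,0,0],[0,0.03,0,0,0,0,-0.3],[0,0.03,0,0,0,0,-0.7],[0,0.03,0,0,0,0,-0.7],[0,0.03,0,0,0,0,-0.7],[0,0.03,0,0,0,0,-0.7]]' 6; python3 - <<'E'
from h import *
im=vision.camera("side")
s=5;x0,y0=250,160
cv2.imwrite("pics/m.png",cv2.resize(im[y0:y0+110,x0:x0+140],None,fx=s,fy=s,interpolation=cv2.INTER_CUBIC))
E
```

```text
time: 6.05
position: [0.5101, 0.2423, 0.0447]
tool_rot: [-0.653, 0.27, -0.27, 0.654]
ft_force: [0.5, -0.3, -0.0]
grip_width: 0.0217
```

View pics/m.png

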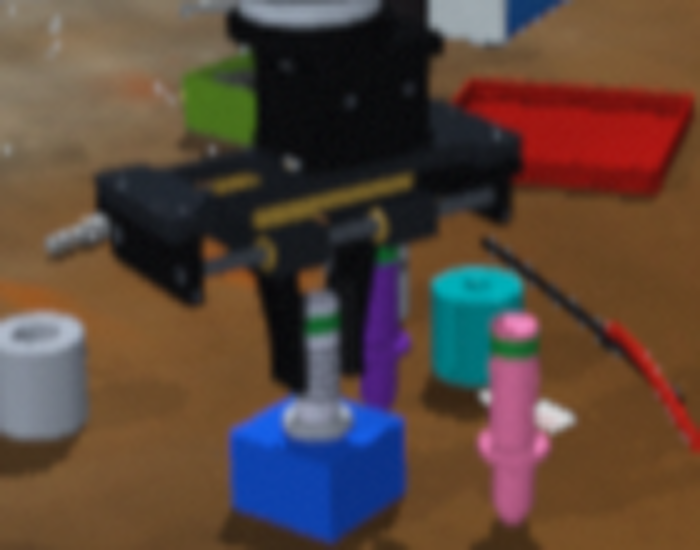

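```bash
python3 -m crank '[[0,0,0,0,0,0,-0.8],[0,-0.08,0,0,0,0,-0.8],[0,-0.16,0,0,0,0,-0.8],[0,-0.25,0,0,0,0,-0.8],[0,-0.25,0,0,0,0,-0.8]]' 25; python3 - <<'E'
from h import *
im=vision.camera("side"); im2=vision.camera("top")
cv2.imwrite("pics/n.png",cv2.resize(im[90:270,220:400],None,fx=3,fy=3,interpolation=cv2.INTER_CUBIC))
print(robot.get_obs()["position"],row((.6715,.1806,.165),45), row((.6715,.1806,.165),60))
E
```

```text
time: 6.72
position: [0.5124, 0.2429, 0.1731]
tool_rot: [-0.652, 0.268, -0.272, 0.655]
ft_force: [0.1, 0.3, -1.7]
grip_width: 0.0216
[0.50921494 0.24204823 0.16928003] [ 3.166e-01  8.300e-03  1.421e-01  2.000e-04  5.000e-04 -1.000e-04] [ 3.166e-01  8.300e-03  1.421e-01  2.000e-04 -8.280e-02 -2.000e-04]
```

View pics/n.png

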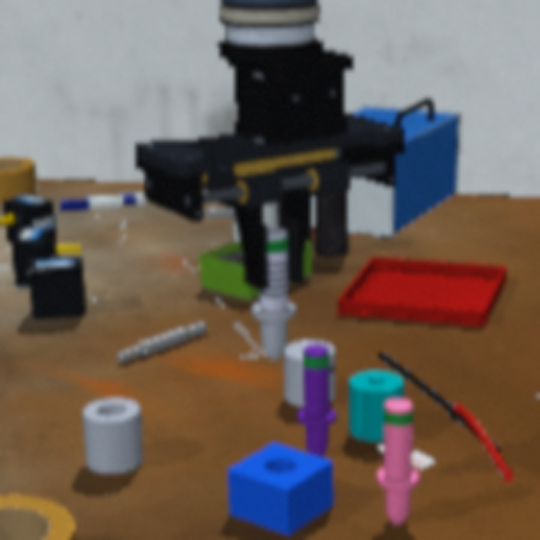

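```bash
python3 -m crank '[[0.1,0,0.05,0,0,0,-0.8],[0.2,0,0.1,0,0,0,-0.8],[0.317,0,0.142,0,0,0,-0.8],[0.317,0,0.142,0,0,0,-0.8],[0.317,0,0.142,0,0,0,-0.8]]'; python3 - <<'E'
from h import *
im=vision.camera("side"); im2=vision.camera("top")
cv2.imwrite("pics/o.png",cv2.resize(im[130:270,200:340],None,fx=4,fy=4,interpolation=cv2.INTER_CUBIC))
cv2.imwrite("pics/p.png",cv2.resize(im2[80:220,180:340],None,fx=4,fy=4,interpolation=cv2.INTER_CUBIC))
E
```

```text
time: 7.45
position: [0.6702, 0.1802, 0.1665]
tool_rot: [0.654, -0.272, 0.268, -0.652]
ft_force: [-0.8, -0.7, -1.5]
grip_width: 0.0214
```

View pics/o.png

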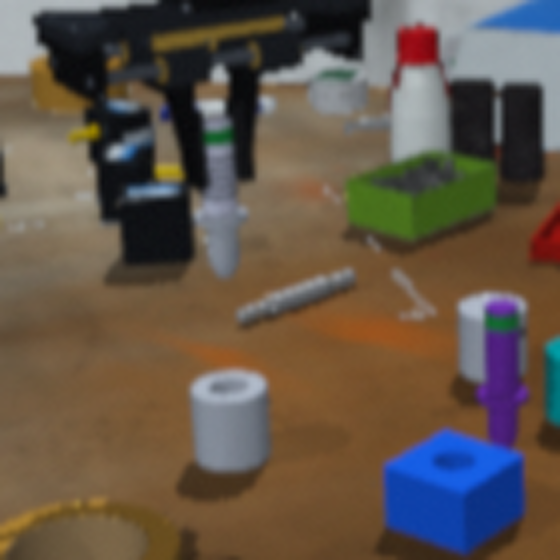

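View pics/p.png

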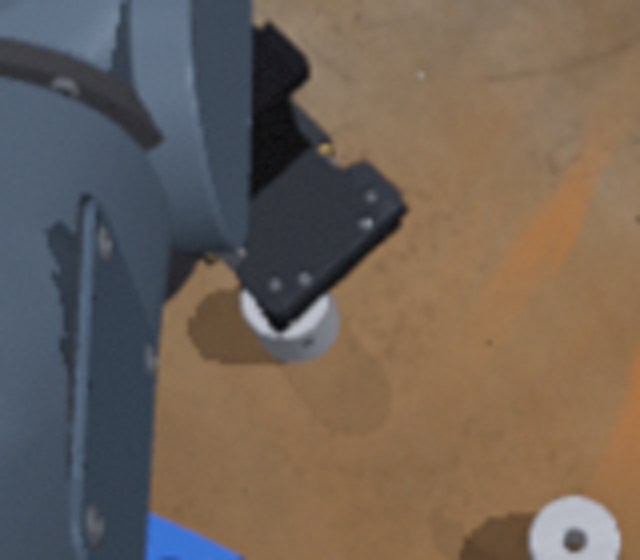

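```bash
python3 - <<'E'
from h import *
print(robot.get_obs()["position"])
for z in (.116,.1255,.135): print(z,plane("side",(256,198.25),z))
for z in (.219,.2285,.238):print(z,plane("side",(254.25,159.5),z))
for z in (.05,.106,.1255,.2285): print(z,proj("side",(.6715,.1806,z)))
print(proj("side",(.509,.242,.169+.031-.072)),proj("side",(.509,.242,.169+.031+.03)))
E
```

```text
[0.67000616 0.18118108 0.16783405]
0.116 [0.68251448 0.15084161 0.116     ]
0.1255 [0.67328112 0.17506318 0.1255    ]
0.135 [0.66404777 0.19928474 0.135     ]
0.219 [0.68146448 0.14644467 0.219     ]
0.2285 [0.6690235  0.17931225 0.2285    ]
0.238 [0.65658252 0.21217984 0.238     ]
0.05 [257.88958139 226.36316101]
0.106 [256.44772642 206.22730914]
0.1255 [255.93361964 199.0476841 ]
0.2285 [253.10892183 159.60009881]
[313.45143611 211.20391651] [312.5004104  169.04724572]
```

```bash
python3 - <<'E'
from h import *
o=robot.get_obs();print(o["position"],row((.6718,.181,.105),45))
E
```

```text
[0.67000616 0.18118108 0.16783405] [ 0.0032  0.1257  0.0027  0.001   0.0008 -0.001 ]
```

```bash
python3 -m crank '[[0.0032,0.05,0.0025,0.001,0,0.018,-0.8],[0.0032,0.1,0.0025,0.001,0,0.018,-0.8],[0.0032,0.126,0.0025,0.001,0,0.018,-0.8],[0.0032,0.126,0.0025,0.001,0,0.018,-0.8]]'; python3 - <<'E'
from h import *
im=vision.camera("side")
cv2.imwrite("pics/q.png",cv2.resize(im[150:250,200:310],None,fx=5.5,fy=5.5,interpolation=cv2.INTER_CUBIC))
o=robot.get_obs();print(o["position"],o["ft_force"])
E
```

```text
time: 8.05
position: [0.6727, 0.181, 0.1055]
tool_rot: [-0.645, 0.289, -0.251, 0.662]
ft_force: [0.2, 0.9, -1.1]
grip_width: 0.0216
[0.67378599 0.18102705 0.10673437] [ 0.85970329  0.31224859 -1.74179671]
```

View pics/q.png

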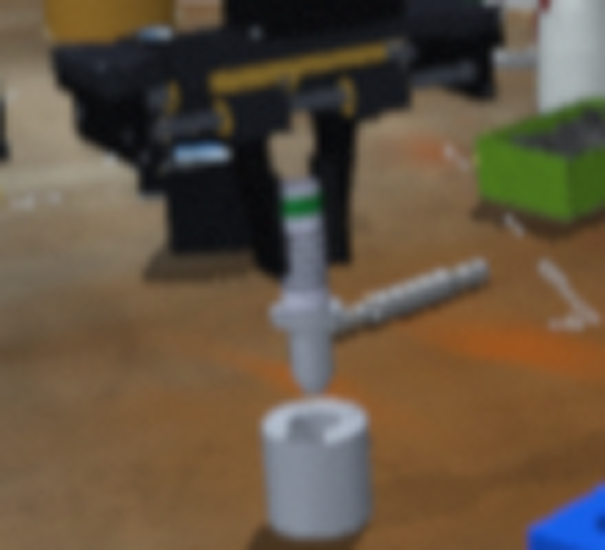

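```bash
python3 - <<'E'
from h import *
for z in (.0605,.0645,.0675): print(z,plane("side",(256.9,221.3),z))
print(plane("side",(200+316/5.5,150+424/5.5),.05))
o=robot.get_obs();M=R.from_quat(o["tool_rot"]); print(M.inv().apply([0,0,-.1])/.5, M.inv().apply([.001,0,0])/.5, M.inv().apply([0,.001,0])/.5)
E
```

```text
0.0605 [0.67626219 0.17263008 0.0605    ]
0.0645 [0.6729073  0.18138319 0.0645    ]
0.0675 [0.67039112 0.18794802 0.0675    ]
[0.67108484 0.18516614 0.05      ]
[ 0.01136959  0.19967574 -0.00057662] [ 1.41548621e-03 -7.65238903e-05  1.41086601e-03] [-1.40835792e-03  8.42858196e-05  1.41754148e-03]
```

```bash
python3 -m crank '[[0.001,0.02,0,0,0,0,-0.8],[0.0022,0.035,0,0,0,0,-0.8],[0.003,0.05,0,0,0,0,-0.8],[0.003,0.05,0,0,0,0,-0.8]]'; python3 - <<'E'
from h import *
im=vision.camera("side")
cv2.imwrite("pics/r.png",cv2.resize(im[150:250,200:310],None,fx=5.5,fy=5.5,interpolation=cv2.INTER_CUBIC))
o=robot.get_obs();print(o["position"],o["ft_force"],o["moment"])
E
```

```text
time: 8.6
position: [0.6737, 0.1802, 0.0805]
tool_rot: [-0.645, 0.289, -0.251, 0.662]
ft_force: [-0.1, -0.1, -1.8]
grip_width: 0.0211
[0.67416863 0.18029172 0.08098922] [ 0.33461202  0.01242035 -1.30116223] [-0.03477713 -0.17150124 -0.03415473]
```

View pics/r.png

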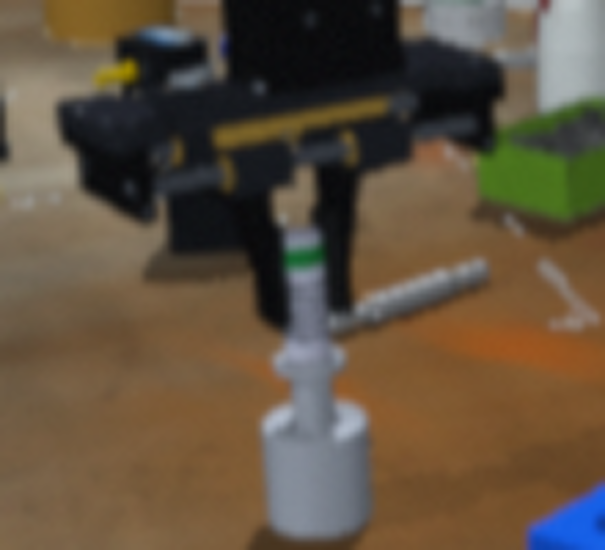

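```bash
python3 -m crank '[[0.001,0.015,0,0,0,0,-0.8],[0.002,0.03,0,0,0,0,-0.8],[0.0025,0.042,0,0,0,0,-0.8],[0.0025,0.042,0,0,0,0,-0.8]]';python3 -m crank '[[0.0002,0.003,0,0,0,0,-0.8],[0.0004,0.006,0,0,0,0,-0.8],[0.0004,0.006,0,0,0,0,-0.8]]'; python3 - <<'E'
from h import *
im=vision.camera("side")
cv2.imwrite("pics/s.png",cv2.resize(im[150:250,200:310],None,fx=5.5,fy=5.5,interpolation=cv2.INTER_CUBIC))
o=robot.get_obs();print(o["position"],o["ft_force"],o["moment"])
E
```

```text
time: 9.15
position: [0.6739, 0.1803, 0.0595]
tool_rot: [-0.645, 0.289, -0.251, 0.662]
ft_force: [0.4, -0.1, -1.7]
grip_width: 0.0209
time: 9.52
position: [0.6746, 0.1804, 0.0575]
tool_rot: [-0.645, 0.288, -0.252, 0.662]
ft_force: [0.4, 0.7, -1.3]
grip_width: 0.0213
[0.67462024 0.18035245 0.05755977] [ 0.36260616 -0.70437924 -1.22833794] [ 0.03633539 -0.10853597  0.00536089]
```

View pics/s.png

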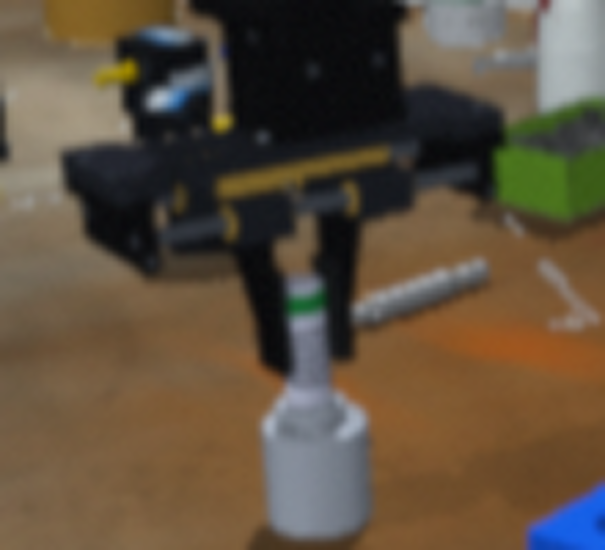

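```bash
python3 -m crank '[[0,0.003,0,0,0,0,-0.8],[0,0.003,0,0,0,0,-0.8]]';python3 -m crank '[[0,0.002,0,0,0,0,-0.8],[0,0.002,0,0,0,0,-0.8]]';python3 -m crank '[[0,0.002,0,0,0,0,-0.8],[0,0.002,0,0,0,0,-0.8]]'
```

```text
time: 9.82
position: [0.6744, 0.1804, 0.0559]
tool_rot: [-0.645, 0.288, -0.252, 0.662]
ft_force: [1.1, -0.7, -1.7]
grip_width: 0.0217
time: 10.07
position: [0.6745, 0.1805, 0.0555]
tool_rot: [-0.645, 0.288, -0.252, 0.662]
ft_force: [-1.5, 0.1, 3.1]
grip_width: 0.0211
time: 10.32
position: [0.6747, 0.1805, 0.0554]
tool_rot: [-0.645, 0.288, -0.252, 0.662]
ft_force: [-2.0, -0.6, 6.0]
grip_width: 0.0215
```

```bash
python3 -m crank '[[0,0,0,0,0,0,-0.3],[0,0,0,0,0,0,0],[0,0,0,0,0,0,0],[-0.003,-0.05,0,0,0,0,0],[-0.006,-0.1,0,0,0,0,0],[-0.012,-0.2,0,0,0,0,0],[-0.012,-0.22,0,0,0,0,0]]'; python3 - <<'E'
from h import *
im=vision.camera("side")
cv2.imwrite("pics/t.png",cv2.resize(im[150:250,200:310],None,fx=5.5,fy=5.5,interpolation=cv2.INTER_CUBIC))
print(row((.532,.016,.17),10),row((.532,.016,.17),20))
E
```

```text
time: 11.2
position: [0.6771, 0.1804, 0.1682]
tool_rot: [-0.643, 0.285, -0.254, 0.663]
ft_force: [0.8, -0.5, -0.2]
grip_width: 0.0434
[ 0.0268 -0.0095 -0.4367  0.0026  0.195  -0.0169] [ 0.0268 -0.0095 -0.4367  0.0011  0.1394 -0.0169]
```

View pics/t.png

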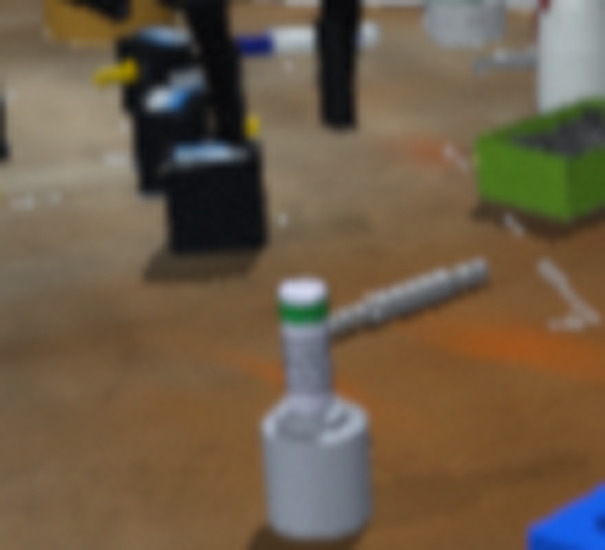

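```bash
python3 -m crank '[[0.01,-0.0095,-0.12,0,0,-0.017,0.3],[0.02,-0.0095,-0.24,0,0,-0.017,1],[0.024,-0.0095,-0.36,0,0,-0.017,1],[0.0268,-0.0095,-0.4367,0,0,-0.017,1],[0.0268,-0.0095,-0.4367,0,0,-0.017,1],[0.0268,-0.0095,-0.4367,0,0,-0.017,1]]'; python3 - <<'E'
from h import *
im=vision.camera("side")
cv2.imwrite("pics/u.png",cv2.resize(im[110:250,250:410],None,fx=4.5,fy=4.5,interpolation=cv2.INTER_CUBIC))
im=vision.camera("top")
cv2.imwrite("pics/u2.png",cv2.resize(im[110:310,180:400],None,fx=3,fy=3,interpolation=cv2.INTER_CUBIC))
o=robot.get_obs();print(o["position"],row((.531,.0155,.10),47))
E
```

```text
time: 12.0
position: [0.5302, 0.016, 0.1668]
tool_rot: [-0.652, 0.271, -0.27, 0.655]
ft_force: [-0.2, -0.5, 1.0]
grip_width: 0.0861
[0.53065926 0.01646962 0.16699248] [ 0.0023  0.134  -0.0014 -0.0011 -0.0103 -0.001 ]
```

View pics/u.png

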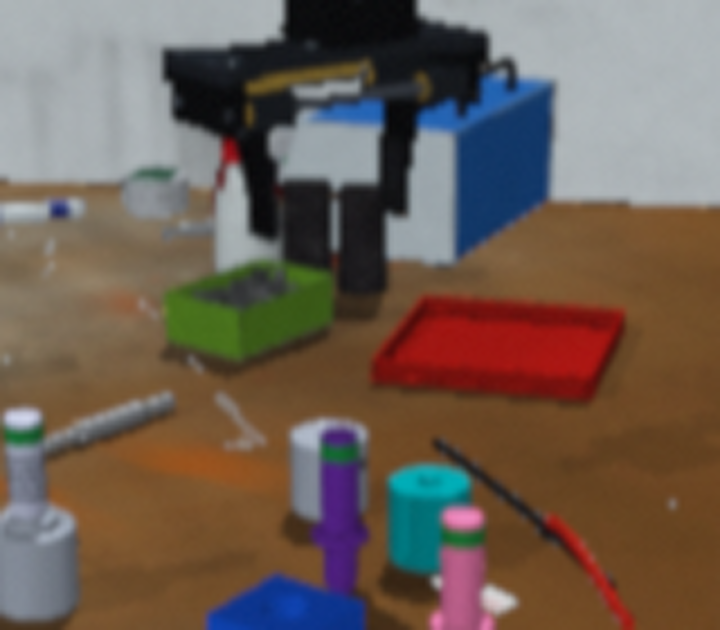

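View pics/u2.png

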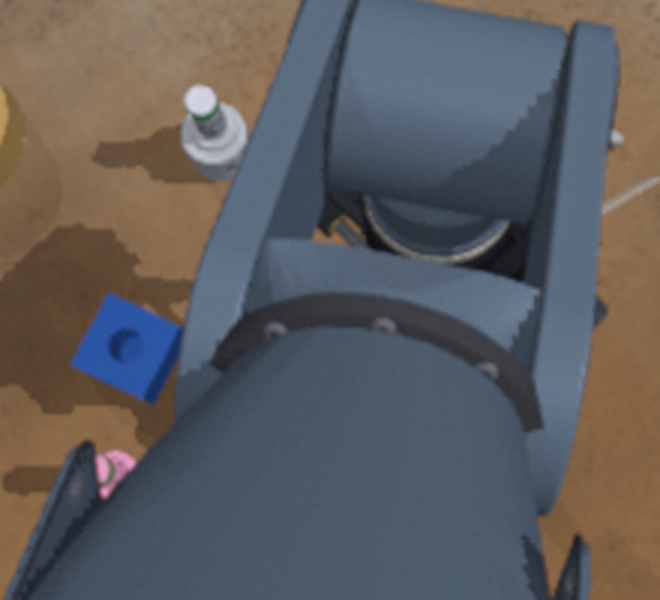

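```bash
python3 -m crank '[[0.001,0.1,-0.001,0,-0.01,0,1],[0.001,0.18,-0.001,0,-0.01,0,1],[0.001,0.21,-0.001,0,-0.01,0,1],[0.001,0.21,-0.001,0,-0.01,0,1]]'; python3 - <<'E'
from h import *
im=vision.camera("side")
cv2.imwrite("pics/v.png",cv2.resize(im[150:250,260:390],None,fx=5.5,fy=5.5,interpolation=cv2.INTER_CUBIC))
o=robot.get_obs();print(o["position"],row((.531,.0155,-.002),47))
E
```

```text
time: 12.6
position: [0.5299, 0.0162, 0.0616]
tool_rot: [-0.656, 0.261, -0.258, 0.659]
ft_force: [0.6, 0.6, 0.7]
grip_width: 0.087
[0.53066406 0.0158868  0.06266265] [ 0.0013  0.1293 -0.0006 -0.0012 -0.0004 -0.0008]
```

View pics/v.png

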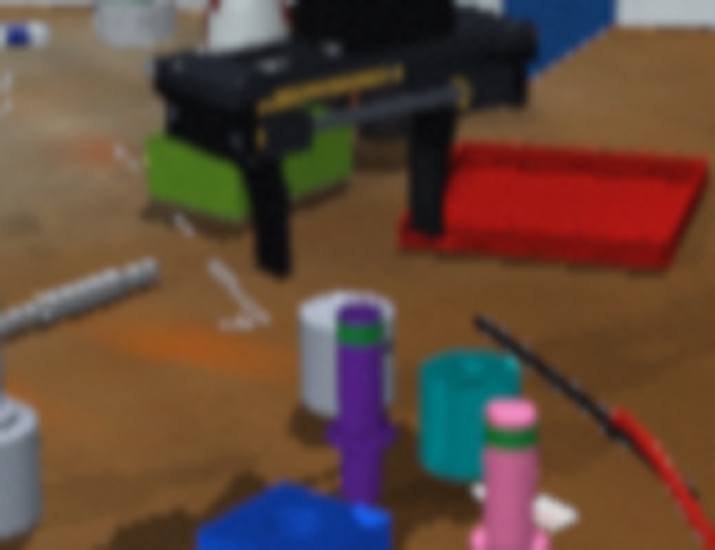

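```bash
python3 -m crank '[[0.001,0.05,-0.0006,0,0,0,1],[0.001,0.08,-0.0006,0,0,0,1],[0.001,0.1,-0.0006,0,0,0,1],[0.001,0.1,-0.0006,0,0,0,1]]'; python3 - <<'E'
from h import *
im=vision.camera("side")
cv2.imwrite("pics/w.png",cv2.resize(im[150:250,260:390],None,fx=5.5,fy=5.5,interpolation=cv2.INTER_CUBIC))
o=robot.get_obs();print(o["position"],o["ft_force"],row((.531,.0155,-.002),47))
E
```

```text
time: 13.15
position: [0.5299, 0.0153, 0.0122]
tool_rot: [-0.656, 0.261, -0.259, 0.659]
ft_force: [0.0, 0.5, 0.1]
grip_width: 0.0872
[0.53019966 0.01520712 0.01259535] [ 0.15093661 -0.2311673   0.36718539] [ 0.0009  0.0292  0.0014 -0.0011 -0.0006 -0.0009]
```

View pics/w.png

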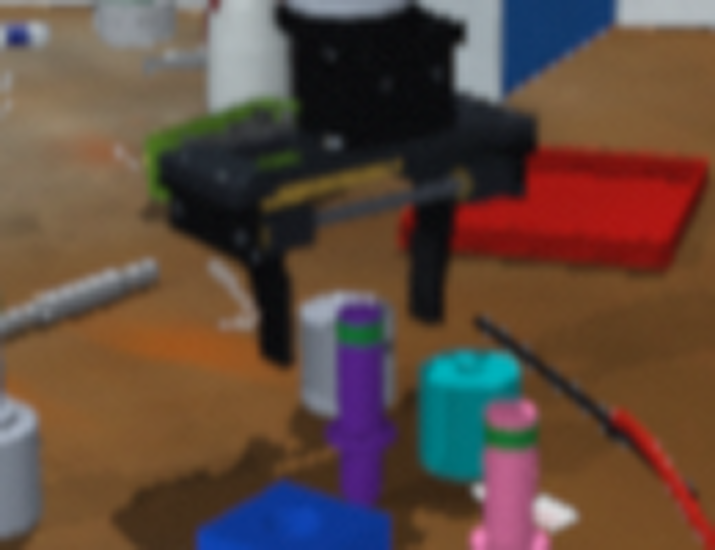

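```bash
python3 -m crank '[[0.001,0.015,0.0014,0,0,0,1],[0.001,0.03,0.0014,0,0,0,1],[0.001,0.03,0.0014,0,0,0,0.5],[0.001,0.03,0.0014,0,0,0,0.1],[0.001,0.03,0.0014,0,0,0,-0.1],[0.001,0.03,0.0014,0,0,0,-0.2],[0.001,0.03,0.0014,0,0,0,-0.2]]' 10; python3 -m crank '[[0,0,0,0,0,0,-0.5],[0,0,0,0,0,0,-0.5],[0,0,0,0,0,0,-0.5]]' 40;python3 - <<'E'
from h import *
im=vision.camera("side")
cv2.imwrite("pics/x.png",cv2.resize(im[150:250,260:390],None,fx=5.5,fy=5.5,interpolation=cv2.INTER_CUBIC))
E
```

```text
time: 14.08
position: [0.5314, 0.0155, -0.0024]
tool_rot: [-0.656, 0.26, -0.26, 0.659]
ft_force: [0.5, 0.7, -0.2]
grip_width: 0.0499
time: 14.45
position: [0.5315, 0.0155, -0.0024]
tool_rot: [-0.656, 0.26, -0.26, 0.659]
ft_force: [1.2, 0.2, 0.5]
grip_width: 0.0489
```

View pics/x.png

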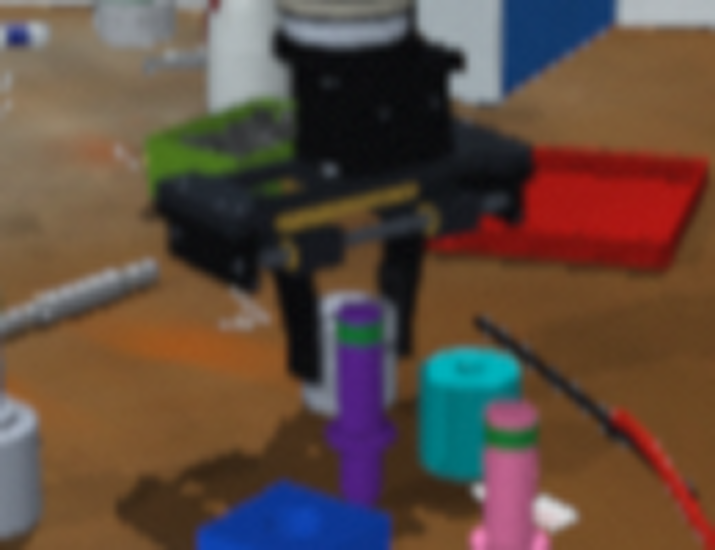

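```bash
python3 -m crank '[[0,-0.05,0,0,0,0,-0.5],[0,-0.15,0,0,0,0,-0.5],[0,-0.24,0,0,0,0,-0.5],[0,-0.24,0,0,0,0,-0.5]]'; python3 - <<'E'
from h import *
im=vision.camera("side")
cv2.imwrite("pics/y.png",cv2.resize(im[110:250,260:420],None,fx=4.5,fy=4.5,interpolation=cv2.INTER_CUBIC))
print(row((.455,-.291,.12),0),row((.49,-.14,.12),25))
E
```

```text
time: 15.0
position: [0.5323, 0.0145, 0.1198]
tool_rot: [-0.656, 0.258, -0.261, 0.659]
ft_force: [0.1, 0.4, -3.4]
grip_width: 0.0487
[ 0.3077 -0.0068 -0.5497 -0.0007  0.2605 -0.0011] [ 0.1525 -0.0055 -0.2814 -0.0009  0.1216 -0.0009]
```

View pics/y.png

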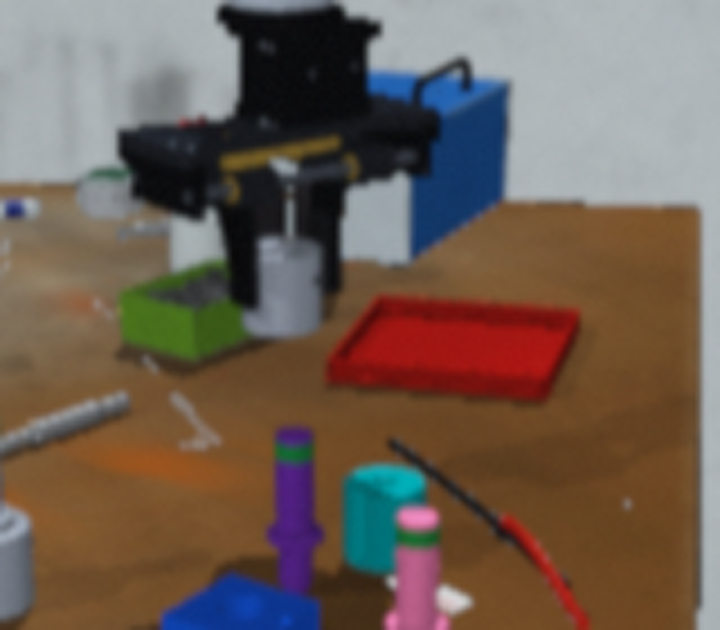

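```bash
python3 -m crank '[[0.06,-0.005,-0.1,0,0.05,0,-0.5],[0.11,-0.005,-0.2,0,0.1,0,-0.5],[0.16,-0.005,-0.29,0,0.15,0,-0.5],[0.22,-0.005,-0.39,0,0.2,0,-0.5],[0.27,-0.006,-0.48,0,0.24,0,-0.5],[0.308,-0.0068,-0.55,0,0.26,0,-0.5],[0.308,-0.0068,-0.55,0,0.26,0,-0.5],[0.308,-0.0068,-0.55,0,0.26,0,-0.5]]'; python3 - <<'E'
from h import *
im=vision.camera("side")
cv2.imwrite("pics/z.png",cv2.resize(im[90:220,290:430],None,fx=4.5,fy=4.5,interpolation=cv2.INTER_CUBIC))
im=vision.camera("top")
cv2.imwrite("pics/z2.png",cv2.resize(im[110:330,300:560],None,fx=2.7,fy=2.7,interpolation=cv2.INTER_CUBIC))
print(robot.get_obs()["position"],row((.455,-.291,.12),0))
E
```

```text
time: 16.05
position: [0.4535, -0.2892, 0.1173]
tool_rot: [-0.499, 0.503, -0.496, 0.501]
ft_force: [-1.0, 0.7, -4.1]
grip_width: 0.0488
[ 0.4543755  -0.28896661  0.11811108] [ 0.004  -0.0038  0.0012  0.0009  0.0009 -0.0024]
```

View pics/z.png

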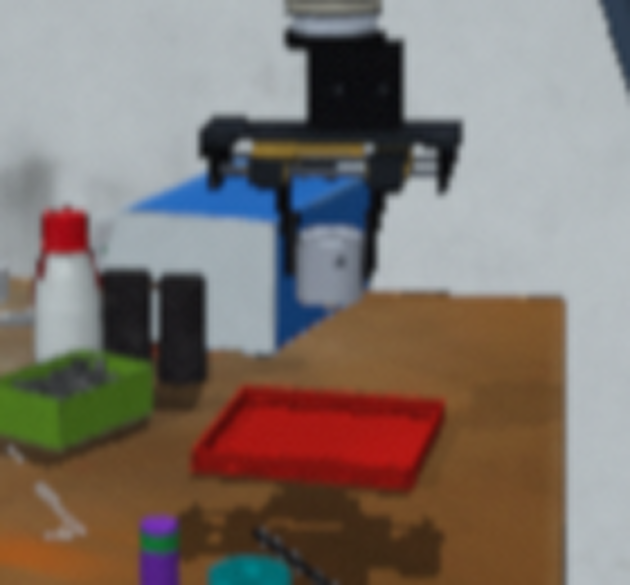

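View pics/z2.png

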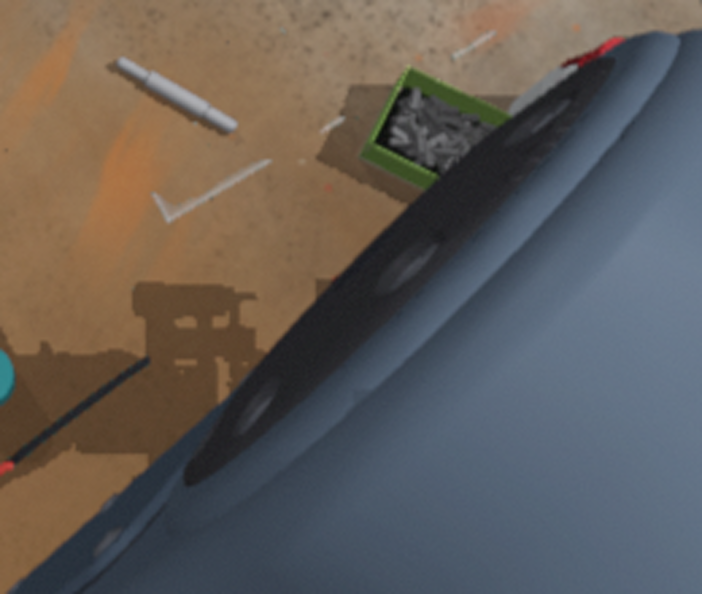

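```bash
python3 -m crank '[[0.004,0.08,0.001,0,0,0,-0.5],[0.004,0.14,0.001,0,0,0,-0.5],[0.004,0.19,0.001,0,0,0,-0.5],[0.004,0.21,0.001,0,0,0,-0.5],[0.004,0.21,0.001,0,0,0,-0.5]]'; python3 - <<'E'
from h import *
im=vision.camera("side")
cv2.imwrite("pics/A.png",cv2.resize(im[110:210,310:430],None,fx=5.5,fy=5.5,interpolation=cv2.INTER_CUBIC))
E
```

```text
time: 16.77
position: [0.4558, -0.2916, 0.0141]
tool_rot: [-0.5, 0.501, -0.498, 0.502]
ft_force: [0.7, 0.0, -3.0]
grip_width: 0.0493
```

View pics/A.png

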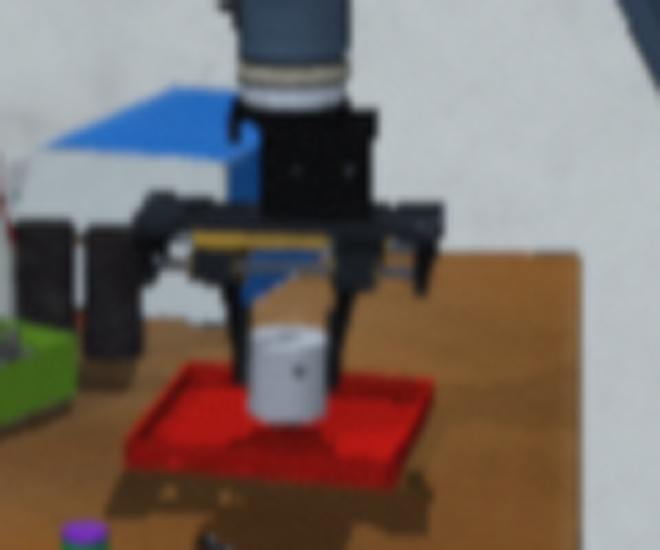

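Over the tray centre and upright, about 12 mm above the floor. I'll lower it in small steps.

```bash
python3 -m crank '[[0,0.008,0,0,0,0,-0.5],[0,0.016,0,0,0,0,-0.5],[0,0.016,0,0,0,0,-0.5]]'; python3 -m crank '[[0,0.004,0,0,0,0,-0.5],[0,0.004,0,0,0,0,-0.5]]'; python3 -m crank '[[0,0.004,0,0,0,0,-0.5],[0,0.004,0,0,0,0,-0.5]]'
```

```text
time: 17.2
position: [0.4557, -0.2925, 0.0065]
tool_rot: [-0.499, 0.501, -0.499, 0.501]
ft_force: [0.1, -0.5, -4.0]
grip_width: 0.0492
time: 17.45
position: [0.4557, -0.2925, 0.0044]
tool_rot: [-0.499, 0.501, -0.498, 0.501]
ft_force: [0.2, -0.6, -3.7]
grip_width: 0.0488
time: 17.7
position: [0.4557, -0.2925, 0.0023]
tool_rot: [-0.499, 0.501, -0.498, 0.501]
ft_force: [0.8, -0.5, -3.8]
grip_width: 0.049
```

```bash
python3 -m crank '[[0,0.002,0,0,0,0,-0.5],[0,0.002,0,0,0,0,-0.5]]'; python3 -m crank '[[0,0.002,0,0,0,0,-0.5],[0,0.002,0,0,0,0,-0.5]]'; python3 -m crank '[[0,0.002,0,0,0,0,-0.5],[0,0.002,0,0,0,0,-0.5]]'
```

```text
time: 17.95
position: [0.4559, -0.2925, 0.0017]
tool_rot: [-0.499, 0.501, -0.499, 0.501]
ft_force: [-1.2, -0.6, -1.5]
grip_width: 0.049
time: 18.2
position: [0.4559, -0.2926, 0.0016]
tool_rot: [-0.499, 0.501, -0.499, 0.501]
ft_force: [-2.6, 1.1, 6.0]
grip_width: 0.0491
time: 18.45
position: [0.4559, -0.2926, 0.0015]
tool_rot: [-0.499, 0.5, -0.499, 0.502]
ft_force: [-1.7, 2.3, 13.9]
grip_width: 0.049
```

Contact came at the expected height, so I'll release and retreat.

```bash
python3 -m crank '[[0,-0.001,0,0,0,0,0.2],[0,-0.001,0,0,0,0,0.6],[0,-0.001,0,0,0,0,0.9],[0,-0.001,0,0,0,0,0.9],[0,-0.06,0,0,0,0,0.9],[0,-0.15,0,0,0,0,0.9],[0,-0.26,0,0,0,0,0.9],[0,-0.36,0,0,0,0,0.9]]'; python3 -m crank '[[0,-0.1,0,0,0,0,0.9],[0.1,-0.2,-0.15,0,0,0,0.9],[0.3,-0.2,-0.15,0,0,0,0.9],[0.5,-0.2,-0.15,0,0,0,0.9],[0.5,-0.2,-0.15,0,0,0,0.9],[0.5,-0.2,-0.15,0,0,0,0.9]]'; python3 - <<'E'
from h import *
a=vision.camera("side"); b=vision.camera("top")
cv2.imwrite("pics/B.png",cv2.resize(a[130:270,230:430],None,fx=3.8,fy=3.8,interpolation=cv2.INTER_CUBIC))
cv2.imwrite("pics/B2.png",cv2.resize(b,None,fx=1.2,fy=1.2,interpolation=cv2.INTER_CUBIC))
E
```

```text
time: 19.45
position: [0.4557, -0.2932, 0.181]
tool_rot: [-0.499, 0.501, -0.499, 0.501]
ft_force: [0.9, -0.1, -0.4]
grip_width: 0.0823
time: 20.2
position: [0.3801, -0.547, 0.2778]
tool_rot: [-0.499, 0.501, -0.499, 0.501]
ft_force: [-0.0, 0.2, -0.5]
grip_width: 0.0828
```

View pics/B.png

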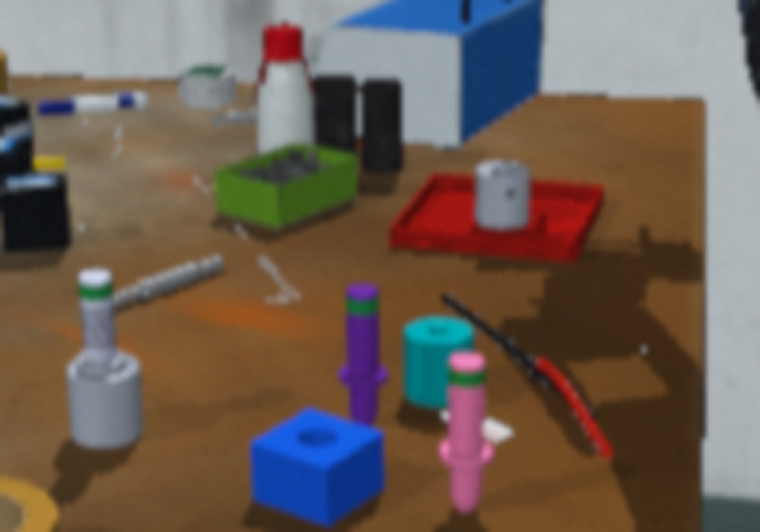

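View pics/B2.png

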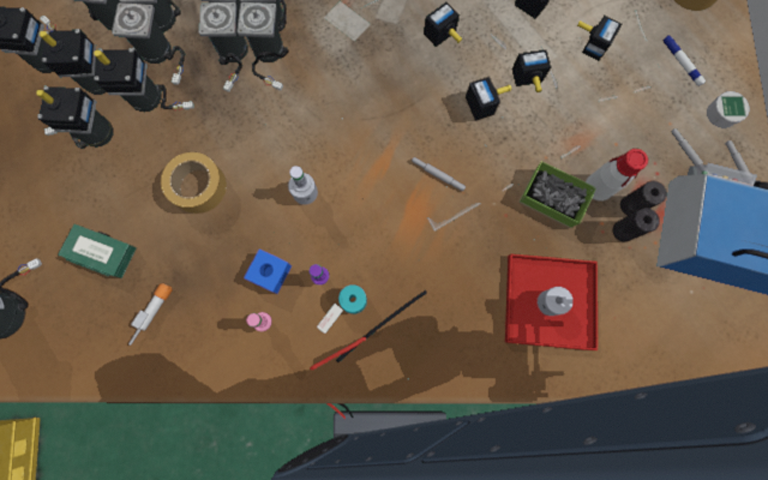

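```bash
python3 - <<'E'
from h import *
b=vision.camera("top")
h=np.hstack([cv2.resize(b[130:175,230:275],None,fx=8,fy=8,interpolation=cv2.INTER_CUBIC),cv2.resize(b[208:298,415:505],None,fx=4,fy=4,interpolation=cv2.INTER_CUBIC)])
cv2.imwrite("pics/C.png",h); print(robot.get_obs()["joint_velocities"])
E
```

```text
[ 0.03495017 -0.03096634  0.05659732  0.01220624  0.01357438  0.00368746]
```

View pics/C.png

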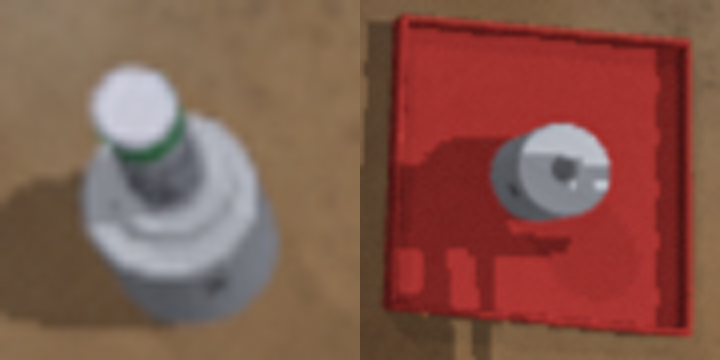

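```bash
python3 - <<'E'
from h import *
print(plane("top",(466.2,250.5),.054))
im=vision.camera("side"); print(robot.get_obs()["time"]); robot.hand_in()
E
```

```text
[ 0.4529391  -0.29293813  0.054     ]
20.4
the job is handed in; nothing more can be done
```

I finished both steps and handed in at about 20.4 s. The gauge stands in the 25 mm hub, and the 14 mm hub is in the red tray; no verdict is reported.

**Gauge:** It went from the blue stand into the wide-bore hub and met resistance only when its shoulder touched the hub. The last pictures show the shoulder on the hub's upper face, with the gauge and hub upright.

**Failed hub:** The camera puts it about 2 mm from the tray's centre, upright. It was released and the arm is well clear.

**One disagreement:** The pictures showed the gripper about 32 mm higher than its reported position at most places I checked, and about 27 mm at the start. I went by the pictures, and contact confirmed it: the gauge seated and the hub reached the tray floor at the heights they predicted. No check failed.

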